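# Unlock the medicine chest and hold the bolt back

### The job

Take the key with the rectangular, windowed bow out of the wooden stand, push it straight down into the lock on top of the wooden chest until its collar sits on the lock plate (the pins are sticky: push firmly or wiggle it past them), then turn it a quarter clockwise, seen from above, to the stop so that the bolt draws back. The lock springs shut when let go, so finish while still holding the key fully turned, for someone to lift the lid; leave the round-bowed key in the stand and do not disturb the timer, jar and mug.

Things in the scene. Friction and masses are not known exactly. Their poses are not given: they have to be found in the camera images.
- key: Chest key, plain steel, loose, about 60 g, upright in one of the stand's two slots, collar resting on the stand. Origin: centre of the underside of its collar (disc 16 mm across, 5 mm high), z up along the shank, x along the width of its flat bow and bit; a half turn about z looks the same. A round neck 11 mm across joins collar and bow.
- key_bow (a point): Centre of the key's flat rectangular bow, 29 mm above the key's origin: 40 mm wide (x), 8 mm thick (y), 36 mm high (11 to 47 mm above the origin), with a 16 x 16 mm window. Grip it across its thickness (y).
- key_tip (a point): Foot of the key's bit, 25 mm below the key's origin. The bit is 18 mm wide (x), 5 mm thick (y), 12 mm high, rounded at the foot; between bit and collar is a round shaft 5.5 mm across.
- other_key: A second steel key of the same shank but with a solid round bow (disc 32 mm across, 8 mm thick). Stands in the other slot of the stand, 70 mm from the chest key; leave it there. Origin and axes as for the key.
- stand: Fixed wooden block, 56 mm (x) by 140 mm (y) by 40 mm high, origin under its centre. Two slots in its top, at y = +35 and -35 mm, 20.5 mm along x by 7.5 mm along y, 30 mm deep. The bows of the keys lie in the stand's x-z plane.
- chest: Fixed wooden chest, 150 mm (x) by 206 mm (y), lid top 58 mm above the worktop, origin under its centre. On the lid's middle stands a brass lock case, 56 x 56 mm, its top face 90 mm above the worktop; in front of it (-x) a bolt and keeper no higher than 80 mm.
- keyhole (a point): Centre of the keyhole in the lock case's top face. z up, x along the slot (20 mm along x, 7 mm along y; face plate 10 mm thick). The key enters straight down, bit along the slot. It is home when its origin is at this point: the collar sits on the plate, the bit is below the plate, in the plug, and only then can it turn; turned, it cannot be pulled out.
- pins (a point): Two sprung, sticky pins, here 5.5 mm below the face, one at each end of the slot. They resist the bit on the way in with up to about 15 N and give way to a firm push or wiggling.
- plug (a joint): Rotating plug of the lock, rad: 0 locked (bit along the slot), grows clockwise seen from above to its stop at 1.571. A spring turns it back with 0.03 Nm at 0 rising to 0.13 Nm at the stop; the key has a few degrees of play in it, so the hand must turn about 0.1 rad more than the plug.
- bolt (a joint): Steel bolt in front of the lock case, m: 0 shot through the keeper, 0.018 drawn back; it moves with the plug.
- timer: White wind-up kitchen timer, 67 mm across, 52 mm high, origin under its centre; leave alone.
- spread_jar: Glass jar with black lid, 65 mm across, 86 mm high, origin under its centre; leave alone.
- mug: Two-tone mug, 80 mm across, 102 mm high, origin under the middle of its outline, handle along y; leave alone.
There are look-alikes about, which are no part of the job. What is shaped like the key but green is not meant.

How it is judged:
By the outcome, as a careful person would: the job done as asked, in the order asked, and still so for the second after the job is handed in, while the arm keeps its last pose, push and grip.
It also fails if it takes over 45 s, if anything falls off the work surface, if the arm or the gripper's body presses on something with over 40 N, if the wrist force passes 120 N, or if a joint passes its speed limit or range.

### The arm

A 6-joint arm with a two-finger parallel gripper is mounted at the origin on a cart in front of the work surface, level with it; the furniture and walls round the work are solid. World frame = base frame: x ahead of the robot, y to its left, z up, the work surface at z = 0. Lengths are in m, angles in rad, forces in N, time in s.
With the tool pointing down it reaches from about 0.25 to 0.725 m from the base axis. Payload 4 kg.
Tool frame: the origin (TCP) lies midway between the tips of the shut fingers; the grasp point (between the pads) lies 19 mm behind it; z points along the fingers, y is the line along which they close (so a half turn about z gives the same grasp; the last joint's range is limited). The gripper opens to 85 mm and grips with 20 to 120 N. Pads are 22 mm wide; open, the fingers measure 114 mm over their backs; the gripper's body (76 mm by 85 mm) begins 54 mm behind the grasp point. The pads swing forward as they close: fully open they stand 13 mm farther back than shut.
Start: joints at [-1.289, 0.241, 0.005, 1.335, 0, 1.571], TCP at [0.139, -0.48, 0.231] pointing down, gripper open.
Joint ranges: [-2.72, 2.72], [-1.05, 1.87], [-1.09, 1.28], [-1.99, 2.15], [-1.42, 1.44], [-3.14, 3.14]. Speed limits (rad/s): [2.79, 2.79, 3.14, 3.14, 3.14, 3.14].

### API

Orientations are given as a unit quaternion [x, y, z, w].
In Python, from workcell import get_obs, camera, job_done, silhouettes gives the robot as it stands. The module is installed in compiled form; this text tells all that it offers.
- The arm moves only by the tool drive_tool, never from a script. Its argument "increments" is a list of rows, each a list of 3 entries, a list of its own where there are three numbers: the shift along the world's x, y, z in mm, then the turn, a rotation vector about the world's x, y, z in degrees, then the opening, from 0 (shut) to 1 (fully open). A call has 1 to 8 rows; each row shifts and turns the commanded pose from where the row before left it; what a row does not reach is not made up. A row lasts 1/12 s, in which the tool goes at most 41.7 mm and 7.16 degrees, less where a joint would pass 70% of its speed; a pose out of reach is approached as far as the arm can. A call is refused whole if a number of a shift passes 41.7 or a number of a turn 7.16, either way. A call with a gripper value outside its range is refused whole. The fingers move at their own pace and stop on an object; the grip force is fixed at half the most. Time passes only in rows, so rows that do not move let the fingers close. It gives the time, the measured TCP pose, the force, the opening and the grip force at its end, in the units of the state.
- get_obs(): the state, without advancing time (a new reading comes with each control period).
- camera(name): name is "scene" or "top" or "wrist"; returns a dict with "image" (420x560x3 uint8, red, green, blue), "K" (3x3 intrinsics, pixels), "view" (4x4, takes a point from world to camera coordinates). Camera axes: x right, y down, z forward; pixel columns grow to the right and rows downward; lengths in m; the calibration is good to about 2 mm. The wrist camera is an equidistant fisheye: a pixel r from the principal point sees the ray r / f radians off the axis. A picture is of the moment at which its call begins. There is no depth.
- job_done(): hands the job in; it is judged then, once.
Trained networks look in a picture, given as the dict that the camera call returned (one of the last four; its "shot" number tells which), for a name from the list of things; names that differ only in an ending like _2 or _b are one class to them, and where a whole thing is asked for, a point or a joint stands for the part that bears it (a point fixed in the world has none). Each returns a list of dicts, best first, with "conf" (0 to 1); they miss things now and then, are a little off and sometimes report something else, mostly with a low value. They report only what shows in the picture. A call takes as long as a camera call. They do not tell look-alikes from the thing itself.
- silhouettes(query, picture): "region" (420x560 bool, what is visible of it) and "bbox" ([left, top, right, bottom] in pixels, round what is visible of it).
The state is a dict: "clock": time; "joint_pos": joint angles; "joint_vel": joint speeds; "tau": joint torques, N m; "eef_pos": TCP position; "tool_rot": TCP orientation; "ft_force": force on the tool from outside, world axes, zero at the start; "ft_torque": the same for the moment, N m; "grip_width": finger opening in m; "grasp_force": force on a finger pad.
Only numpy, scipy, OpenCV 4.12 (cv2) and the standard library are available. Lean on these libraries where they do the work, as an engineer would, in place of code of your own. Each camera call takes 0.05 s, during which the arm holds its last target. There are 200 camera calls.

## Working session

There is one attempt and no reset: what is moved stays moved. The work goes in short steps, Python scripts to look and compute and a tool call to move; the robot and the scene stay as the last step left them, time stands still between calls to the robot, and variables do not carry over. Pictures are saved under pics/ and viewed, at most 10 in all, crops included, and the job is handed in when it is done.

Besides the shell and the picture viewer there is one more tool, called after "Call:" as a command line: name --argument value ..., lists and objects as JSON in quotes. drive_tool: Moves the arm, as the interface text tells. Its arguments: {"type":"object","properties":{"increments":{"type":"array"}},"required":["increments"]}

```bash
mkdir -p pics
cat > h.py <<'E'
import numpy as np, cv2
from workcell import get_obs, camera, job_done, silhouettes
def save(c,n): cv2.imwrite('pics/'+n,cv2.cvtColor(c['image'],cv2.COLOR_RGB2BGR))
def ray(c,u,v):
    K=c['K'];V=c['view'];d=V[:3,:3].T@np.array([(u-K[0,2])/K[0,0],(v-K[1,2])/K[1,1],1]);return -V[:3,:3].T@V[:3,3],d
def atz(c,u,v,z):
    o,d=ray(c,u,v);return o+d*(z-o[2])/d[2]
def proj(c,p):
    q=c['K']@(c['view'][:3,:3]@np.array(p)+c['view'][:3,3]);return q[:2]/q[2]
E
python3 - <<'E'
from h import *
s=camera('scene');t=camera('top')
save(s,'s0.png');save(t,'t0.png')
for n,c in(('scene',s),('top',t)):
    print(n,c['K'][0,0],(-c['view'][:3,:3].T@c['view'][:3,3]).round(3))
    for q in('key','other_key','stand','chest','keyhole','timer','spread_jar','mug'):
        for d in silhouettes(q,c)[:3]: print(q,round(d['conf'],2),d['bbox'])
o=get_obs();print(o['clock'],o['eef_pos'],o['tool_rot'])
E
```

```text
scene 477.0941860673962 [-0.1    0.626  0.878]
key 0.55 [351.9, 195.8, 370.0, 215.3]
key 0.49 [399.6, 190.7, 416.5, 218.1]
key 0.42 [135.1, 286.1, 194.8, 340.8]
stand 0.64 [364.7, 174.9, 413.9, 206.1]
chest 0.85 [253.5, 206.8, 357.1, 293.5]
keyhole 0.88 [254.8, 206.8, 358.2, 294.7]
timer 0.72 [201.0, 208.8, 225.0, 238.8]
spread_jar 0.86 [319.7, 148.4, 346.3, 187.1]
mug 0.94 [137.4, 284.1, 194.4, 341.7]
top 410.1951522785417 [0.413 0.059 1.23 ]
key 0.75 [229.1, 162.3, 254.1, 189.2]
key 0.65 [347.1, 232.0, 364.0, 242.5]
other_key 0.42 [129.8, 216.5, 171.4, 249.6]
stand 0.6 [368.9, 225.2, 427.1, 251.3]
chest 0.55 [246.0, 219.4, 316.3, 275.5]
chest 0.23 [127.3, 216.2, 172.1, 250.0]
keyhole 0.7 [241.0, 220.5, 317.3, 277.4]
timer 0.96 [229.5, 159.1, 252.3, 187.0]
spread_jar 0.73 [358.6, 170.0, 386.6, 200.1]
mug 0.69 [129.5, 218.3, 173.7, 249.4]
0.9 [ 0.13904992 -0.48029087  0.23134686] [ 9.90088381e-01  1.40445706e-01 -2.00559795e-06  2.45397584e-05]
```

View pics/s0.png

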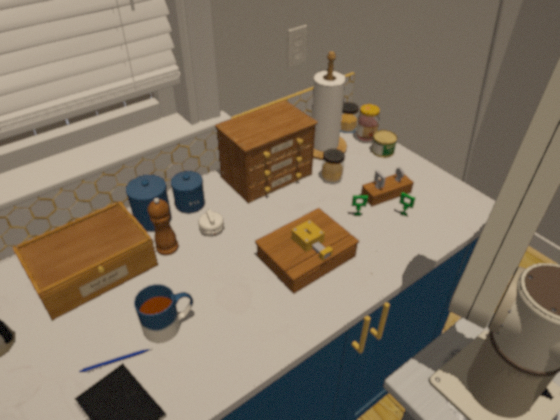

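View pics/t0.png

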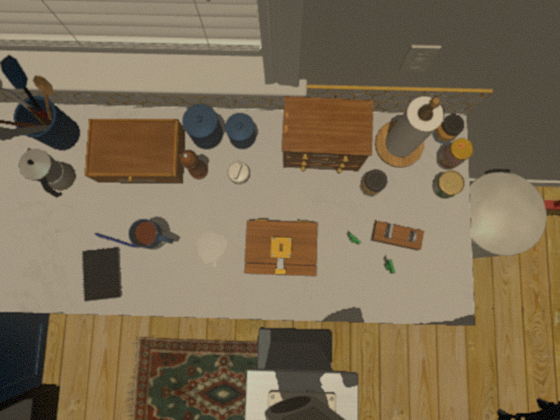

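The stand is at about (388,187) in scene and (398,235) in top. The lock is at (308,235) in scene and (281,247) in top. The green look-alikes stand separately beside the stand.

Run:
```python
from h import *
a=cv2.imread('pics/s0.png');b=cv2.imread('pics/t0.png')
f=lambda im,u,v:cv2.resize(im[v:v+50,u:u+66],(396,300),interpolation=cv2.INTER_CUBIC)
cv2.imwrite('pics/c0.png',np.vstack([np.hstack([f(a,355,160),f(a,280,212)]),np.hstack([f(b,365,210),f(b,248,225)])]))
```

```text
(no output)
```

View pics/c0.png

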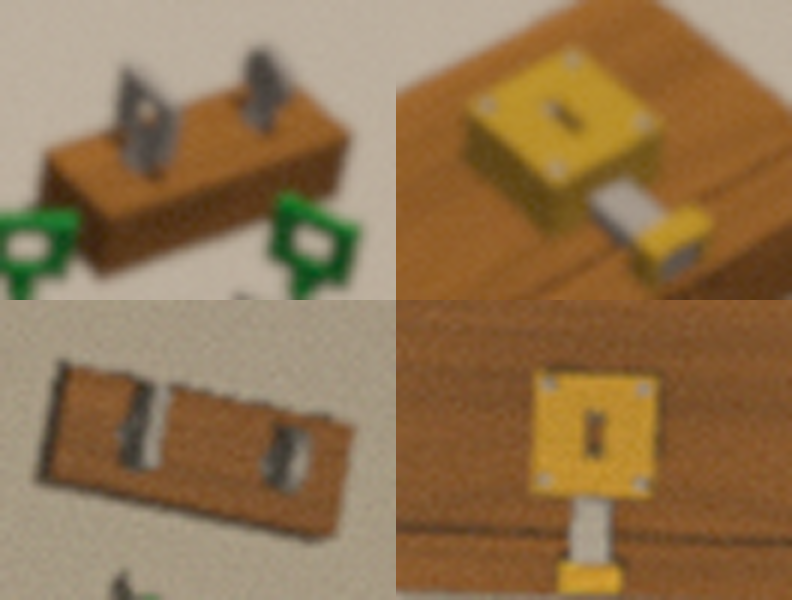

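The windowed key is the left one (+y side) in the stand, at top crop (147,425). The keyhole is at top crop (594,433), with the slot along image vertical, slightly turned.

Run:
```python
from h import *
t=camera('top');s=camera('scene')
def T(pts,z,o,c=t,off=(0,300)): return np.array([atz(c,(u-off[0])/6+o[0]-.4,(v-off[1])/6+o[1]-.4,z)[:2] for u,v in pts])
st=T([(68,368),(355,425),(332,540),(50,482)],.04,(365,210));print('stand',st.round(4),st.mean(0),'yaws',np.degrees(np.arctan2(*(st[0]-st[1])[::1]*[-1,1])),np.degrees(np.arctan2(*(st[3]-st[2])*[-1,1])))
lk=T([(535,372),(657,378),(650,497),(532,494)],.09,(248,225),off=(396,300));print('lock',lk.round(4),lk.mean(0))
print('kh top',T([(594,433),(596,410),(591,456)],.09,(248,225),off=(396,300)).round(4))
print('kh scene',T([(565,117)],.09,(280,212),s,(396,0)).round(4))
ls=T([(573,55),(645,123),(557,168),(487,105)],.09,(280,212),s,(396,0));print('screws',ls.mean(0))
ls=T([(548,384),(644,388),(640,485),(545,480)],.09,(248,225),off=(396,300));print('screws top',ls.mean(0))
print('stand sc',T([(48,152),(285,72),(350,135),(105,220)],.04,(355,160),s,(0,0)).round(4), T([(48,152),(285,72),(350,135),(105,220)],.04,(355,160),s,(0,0)).mean(0))
print('bow scene',T([(148,110)],.069+0,(355,160),s,(0,0)).round(4),'bow top',T([(147,425)],.08,(365,210)).round(4))
```

```text
stand [[ 0.5833 -0.2033]
 [ 0.5594 -0.342 ]
 [ 0.5033 -0.3297]
 [ 0.5274 -0.1944]] [ 0.54336082 -0.26736407] yaws -9.811880618858805 -10.103211643014177
lock [[0.5238 0.1005]
 [0.5226 0.0438]
 [0.4675 0.0456]
 [0.4673 0.1001]] [0.4952952  0.07249402]
kh top [[0.4962 0.0723]
 [0.5069 0.0717]
 [0.4856 0.0734]]
kh scene [[0.4968 0.0728]]
screws [0.49879832 0.0708987 ]
screws top [0.49573149 0.07215826]
stand sc [[ 0.5843 -0.2055]
 [ 0.5593 -0.3419]
 [ 0.5075 -0.3291]
 [ 0.5332 -0.191 ]] [ 0.54606519 -0.26687009]
bow scene [[ 0.5549 -0.2357]] bow top [[ 0.5517 -0.2314]]
```

Call:
drive_tool --increments '[[[18.7,11.25,-1],[0,0,7],1],[[18.7,11.25,-1],[0,0,7],1],[[18.7,11.25,-1],[0,0,7],1],[[18.7,11.25,-1],[0,0,7],1],[[18.7,11.25,-1],[0,0,7],1],[[18.7,11.25,-1],[0,0,7],1],[[18.7,11.25,-1],[0,0,7],1],[[18.7,11.25,-1],[0,0,7],1]]'

```text
clock: 1.67
eef_pos: [0.2895, -0.3897, 0.2233]
tool_rot: [0.806, 0.591, -0.0, 0.0]
ft_force: [-0.1, 0.1, -0.5]
grip_width: 0.0852
grasp_force: 0.0
```

Call:
drive_tool --increments '[[[18.7,11.25,-1],[0,0,7],1],[[18.7,11.25,-1],[0,0,7],1],[[18.7,11.25,-1],[0,0,7],1],[[18.7,11.25,-1],[0,0,7],1],[[18.7,11.25,-1],[0,0,7],1],[[18.7,11.25,-1],[0,0,7],1],[[18.7,11.25,-1],[0,0,7],1],[[18.7,11.25,-1],[0,0,7],1]]'

```text
clock: 2.33
eef_pos: [0.4391, -0.2996, 0.2153]
tool_rot: [0.434, 0.901, -0.0, 0.0]
ft_force: [1.3, -0.6, -0.1]
grip_width: 0.0856
grasp_force: 0.0
```

Call:
drive_tool --increments '[[[18.7,11.25,-1],[0,0,7],1],[[18.7,11.25,-1],[0,0,7],1],[[18.7,11.25,-1],[0,0,7],1],[[18.7,11.25,-1],[0,0,7],1],[[18.7,11.25,-1],[0,0,7],1],[[18.7,11.25,-1],[0,0,7],1],[[0,0,0],[0,0,0],1],[[0,0,0],[0,0,0],1]]'

```text
clock: 3.0
eef_pos: [0.551, -0.232, 0.2087]
tool_rot: [0.086, 0.996, 0.0, -0.0]
ft_force: [-0.7, -0.4, -0.1]
grip_width: 0.0854
grasp_force: 0.0
```

```bash
cat >> h.py <<'E'
def projf(c,p):
    q=c['view'][:3,:3]@np.array(p)+c['view'][:3,3];th=np.arctan2(np.hypot(q[0],q[1]),q[2]);h=np.hypot(q[0],q[1]);K=c['K'];return np.array([K[0,2]+K[0,0]*th*q[0]/h,K[1,2]+K[1,1]*th*q[1]/h])
def atzf(c,u,v,z):
    K=c['K'];V=c['view'];a=np.array([(u-K[0,2])/K[0,0],(v-K[1,2])/K[1,1]]);r=np.hypot(*a)+1e-12
    d=V[:3,:3].T@np.array([*(np.sin(r)*a/r),np.cos(r)]);o=-V[:3,:3].T@V[:3,3];return o+d*(z-o[2])/d[2]
E
python3 - <<'E'
from h import *
w=camera('wrist')
im=cv2.cvtColor(w['image'],cv2.COLOR_RGB2BGR)
print(w['K'],(-w['view'][:3,:3].T@w['view'][:3,3]).round(3),w['view'][2,:3].round(3))
p=projf(w,(.5505,-.2325,.087));print(p,projf(w,(.5385,-.3015,.08)),projf(w,(.5505,-.2325,.04)))
save(w,'w0.png')
E
```

```text
[[325.1922621    0.         284.40800652]
 [  0.         325.1922621  202.55940816]
 [  0.           0.           1.        ]] [ 0.482 -0.22   0.352] [ 0.271 -0.047 -0.961]
[283.89882337 196.0619974 ] [204.36683563 194.11370838] [283.9899664  183.80417188]
```

View pics/w0.png

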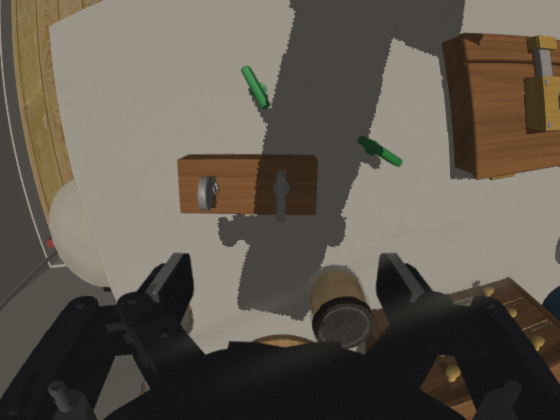

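The windowed bow is seen edge-on at (281,170)–(280,221). The round key is at (207,193), and the fingers straddle the target.

Run:
```python
from h import *
w=camera('wrist')
g=cv2.cvtColor(w['image'],cv2.COLOR_RGB2GRAY).astype(int);im=w['image'].astype(int)
sat=im.max(2)-im.min(2)
for v in range(166,224,4): 
    r=[u for u in range(265,298) if sat[v,u]<22]; print(v,(min(r),max(r),len(r)) if r else None,end=' ')
print()
for uv in((281,170.5),(280,221),(280.5,196)):print(atzf(w,*uv,.087).round(4))
print([atzf(w,u,v,.04).round(4)[:2] for u,v in((180,161),(317,161),(317,213),(179,213))])
```

```text
166 None 170 (280, 285, 6) 174 (277, 286, 10) 178 (276, 287, 12) 182 (276, 287, 12) 186 (274, 289, 16) 190 (274, 290, 17) 194 (276, 288, 13) 198 (277, 286, 10) 202 (277, 286, 10) 206 (276, 286, 11) 210 (276, 286, 11) 214 (265, 286, 18) 218 (265, 297, 33) 222 (265, 297, 33) 
[ 0.5279 -0.2317  0.087 ]
[ 0.5711 -0.2402  0.087 ]
[ 0.5493 -0.2359  0.087 ]
[array([ 0.5082, -0.3315]), array([ 0.5329, -0.1976]), array([ 0.5852, -0.2054]), array([ 0.561 , -0.3464])]
```

Call:
drive_tool --increments '[[[-1,-3,-30],[0,0,0],1],[[0,0,-35],[0,0,0],1],[[0,0,-35],[0,0,0],1],[[0,0,-30],[0,0,0],1],[[0,0,-16],[0,0,0],1],[[0,0,-10],[0,0,0],1],[[0,0,0],[0,0,0],1],[[0,0,0],[0,0,0],1]]'

```text
clock: 3.77
eef_pos: [0.5493, -0.2364, 0.0539]
tool_rot: [0.087, 0.996, -0.0, 0.0]
ft_force: [0.5, 0.7, 0.3]
grip_width: 0.0853
grasp_force: 0.0
```

Run:
```python
from h import *
w=camera('wrist');save(w,'w1.png')
```

```text
(no output)
```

View pics/w1.png

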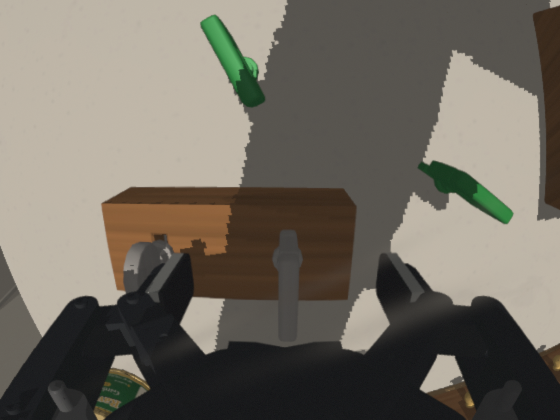

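The bow runs from (289,232) to (288,340), centred between the fingers at u≈286. The round key at (148,265) is clear of the left finger.

Run:
```python
from h import *
w=camera('wrist')
a=atzf(w,289,233,.087);b=atzf(w,288,340,.087);print(a,b,(a+b)/2,np.degrees(np.arctan2(b[1]-a[1],b[0]-a[0])))
```

```text
[ 0.52353517 -0.23034179  0.087     ] [ 0.57316733 -0.23916166  0.087     ] [ 0.54835125 -0.23475173  0.087     ] -10.076545263215207
```

Call:
drive_tool --increments '[[[0,0,0],[0,0,0],0],[[0,0,0],[0,0,0],0],[[0,0,0],[0,0,0],0],[[0,0,0],[0,0,0],0],[[0,0,0],[0,0,0],0],[[0,0,0],[0,0,0],0],[[0,0,0],[0,0,0],0],[[0,0,0],[0,0,0],0]]'

```text
clock: 4.53
eef_pos: [0.5494, -0.2358, 0.0534]
tool_rot: [0.086, 0.996, -0.0, 0.0]
ft_force: [-1.2, -0.4, 1.4]
grip_width: 0.0073
grasp_force: 58.6
```

Call:
drive_tool --increments '[[[0,0,12],[0,0,0],0],[[0,0,16],[0,0,0],0],[[0,0,20],[0,0,0],0],[[0,0,25],[0,0,0],0],[[0,0,25],[0,0,0],0],[[0,0,12],[0,0,0],0],[[-5,25,0],[0,0,1],0],[[-5,30,0],[0,0,1],0]]'

```text
clock: 5.2
eef_pos: [0.5403, -0.1822, 0.1644]
tool_rot: [0.07, 0.998, -0.001, 0.002]
ft_force: [-0.4, 0.8, -1.0]
grip_width: 0.0068
grasp_force: 58.6
```

Call:
drive_tool --increments '[[[-6,35,0],[0,0,1],0],[[-6,38,0],[0,0,1],0],[[-6,38,0],[0,0,1],0],[[-6,38,0],[0,0,1],0],[[-6,35,0],[0,0,1],0],[[-6,30,0],[0,0,1],0],[[-3,22,0],[0,0,0.5],0],[[-3,17,0],[0,0,0],0]]'

```text
clock: 5.87
eef_pos: [0.4967, 0.0744, 0.1632]
tool_rot: [0.011, 1.0, 0.0, -0.0]
ft_force: [-0.0, -0.1, -0.6]
grip_width: 0.0069
grasp_force: 58.6
```

Call:
drive_tool --increments '[[[0,0,0],[0,0,0],0],[[0,0,0],[0,0,0],0]]'

```text
clock: 6.03
eef_pos: [0.4972, 0.0729, 0.1632]
tool_rot: [0.011, 1.0, -0.0, -0.0]
ft_force: [-0.2, -0.8, 0.0]
grip_width: 0.0071
grasp_force: 58.6
```

Run:
```python
from h import *
w=camera('wrist');save(w,'w2.png');o=get_obs();print(o['eef_pos'],o['tool_rot'],o['grip_width'])
```

```text
[0.49736195 0.07213162 0.16320702] [ 1.14653498e-02  9.99934228e-01 -2.85705266e-04 -6.90914197e-05] 0.007201301289468154
```

View pics/w2.png

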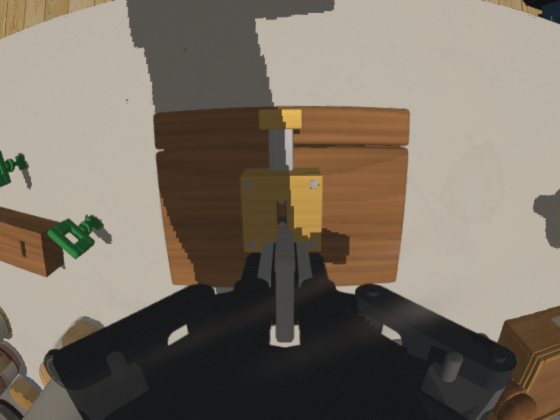

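The key points at the lock. The slot shows at about (282,207), and the key's bit and bow are at (285,220–340). Zooming in.

Run:
```python
from h import *
a=cv2.imread('pics/w2.png')[160:260,230:335]
cv2.imwrite('pics/c2.png',cv2.resize(cv2.convertScaleAbs(a,alpha=1.8),(630,600),interpolation=cv2.INTER_CUBIC))
w=camera('wrist')
for n,pts,z in(('screw',[(248,184),(314,184),(312,244),(251,245)],.09),('chest',[(154,110),(409,108),(398,285),(170,286)],.058)):
    p=np.array([atzf(w,*q,z)[:2] for q in pts]);print(n,p.round(4),p.mean(0),[np.degrees(np.arctan2(*(p[i]-p[j])[::-1])).round(2) for i,j in((3,0),(2,1),(0,1),(3,2))])
c=get_obs()['eef_pos']; print(projf(w,(c[0],c[1],c[2]+.0336)),projf(w,(c[0],c[1],c[2]-.0136-.025)),projf(w,(c[0]-.009,c[1],c[2]-.0136-.025)))
```

```text
screw [[0.475  0.0477]
 [0.4761 0.0928]
 [0.5204 0.0915]
 [0.5203 0.0473]] [0.49796128 0.06980685] [np.float64(-0.5), np.float64(-1.66), np.float64(-91.35), np.float64(-90.24)]
chest [[ 0.4192 -0.0297]
 [ 0.4227  0.1721]
 [ 0.5791  0.1744]
 [ 0.5755 -0.0352]] [0.49909566 0.07040871] [np.float64(-2.0), np.float64(0.83), np.float64(-90.99), np.float64(-90.99)]
[283.0972715  298.48836346] [283.66789234 232.50440083] [283.29878813 218.27596463]
```

View pics/c2.png

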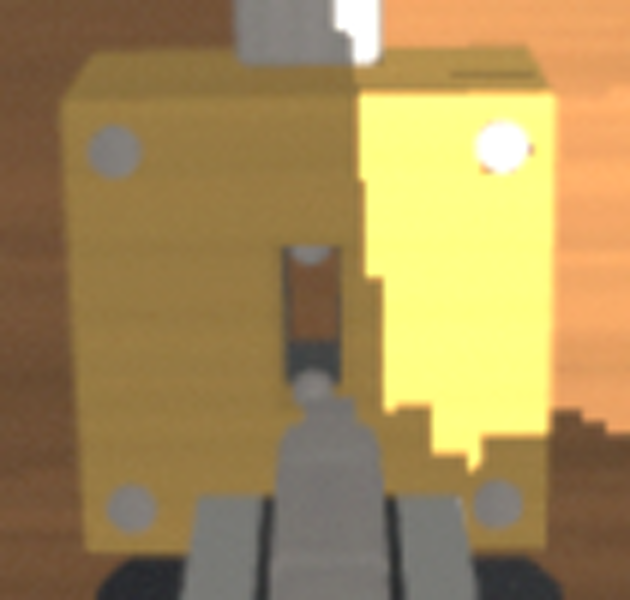

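Call:
drive_tool --increments '[[[0.5,-2.3,-15],[0,0,0.2],0],[[0,0,-14],[0,0,0],0],[[0,0,0],[0,0,0],0],[[0,0,0],[0,0,0],0],[[0,0,0],[0,0,0],0]]'

```text
clock: 6.55
eef_pos: [0.4984, 0.0692, 0.1348]
tool_rot: [0.011, 1.0, -0.0, 0.0]
ft_force: [-0.3, 0.2, -0.5]
grip_width: 0.0074
grasp_force: 58.6
```

Run:
```python
from h import *
w=camera('wrist');save(w,'w3.png');o=get_obs();c=o['eef_pos'];print(c,o['tool_rot'])
a=cv2.imread('pics/w3.png')[170:370,210:360]
cv2.imwrite('pics/c3.png',cv2.resize(cv2.convertScaleAbs(a,alpha=1.8),(450,600),interpolation=cv2.INTER_CUBIC))
f=lambda dx,dz:((projf(w,(c[0]+dx,c[1],c[2]+dz))-[210,170])*3).round(1)
print('bowtop front/back',f(-.02,.0336),f(.02,.0336),'bow bottom front',f(-.02,-.0024),'bit foot front',f(-.009,-.0386),'foot c',f(0,-.0386))
print('under at plate',((projf(w,(c[0],c[1],.09))-[210,170])*3).round(1),((projf(w,(c[0]-.010,c[1],.09))-[210,170])*3).round(1))
```

```text
[0.49862502 0.06942001 0.13510276] [1.06007598e-02 9.99943606e-01 6.58347376e-05 6.35615498e-04]
bowtop front/back [221.4 251. ] [227.9 502.9] bow bottom front [221.9 154. ] bit foot front [223.5 145.7] foot c [224.5 188.4]
under at plate [224.5 176.8] [223.4 130.6]
```

View pics/c3.png

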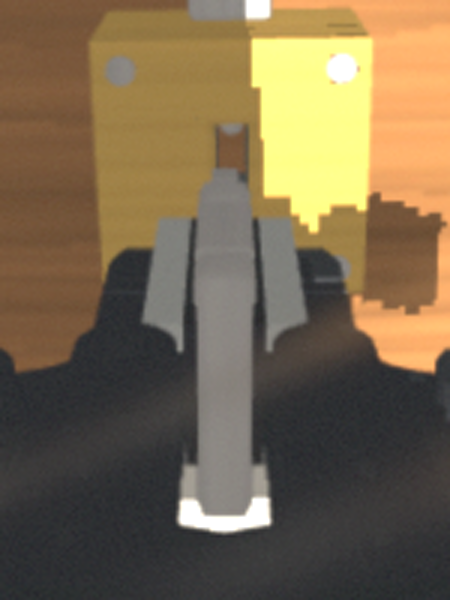

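The crop shows the bow (front top edge at row ~250, back at ~515) and the bit just over the near half of the slot. The bow's front face looks shorter than predicted, so the key may be tilted in the grip. I'll check this numerically.

Run:
```python
from h import *
w=camera('wrist');o=get_obs();c=o['eef_pos'];im=w['image'].astype(int)
print('cam',(-w['view'][:3,:3].T@w['view'][:3,3]).round(4),'tcp',c.round(4))
print('u=285 profile');print([(v,tuple(im[v,285])) for v in range(216,260)])
print([(v,tuple(im[v,285])) for v in range(330,348)])
sat=im.max(2)-im.min(2)
print('rows u range lowsat bright');
for v in range(222,262,2):
    r=[u for u in range(268,303) if sat[v,u]<25 and im[v,u].max()>38]; print(v,min(r),max(r),end='; ') if r else 0
print()
for t in (0,5,10,15,20):
    a=np.radians(t);s=[]
    for dx,dz in((-.02,.0146),(.02,.0146),(-.02,-.0214),(-.008,-.0324+.005),(-.008,-.0324),(-.009,-.0454),(-.009,-.0574)): # rel. grasp point
        x=dx*np.cos(a)-dz*np.sin(a);z=dx*np.sin(a)+dz*np.cos(a);s.append(projf(w,(c[0]+x,c[1],c[2]+.019+z))[1].round(1))
    print(t,s)
```

```text
cam [0.4279 0.071  0.2778] tcp [0.4987 0.0696 0.1352]
u=285 profile
[(216, (np.int64(65), np.int64(48), np.int64(32))), (217, (np.int64(66), np.int64(48), np.int64(33))), (218, (np.int64(67), np.int64(49), np.int64(34))), (219, (np.int64(67), np.int64(47), np.int64(32))), (220, (np.int64(68), np.int64(49), np.int64(32))), (221, (np.int64(68), np.int64(49), np.int64(32))), (222, (np.int64(69), np.int64(49), np.int64(34))), (223, (np.int64(67), np.int64(49), np.int64(33))), (224, (np.int64(67), np.int64(49), np.int64(34))), (225, (np.int64(67), np.int64(52), np.int64(40))), (226, (np.int64(67), np.int64(61), np.int64(57))), (227, (np.int64(68), np.int64(65), np.int64(64))), (228, (np.int64(68), np.int64(67), np.int64(65))), (229, (np.int64(70), np.int64(68), np.int64(66))), (230, (np.int64(69), np.int64(68), np.int64(65))), (231, (np.int64(70), np.int64(68), np.int64(66))), (232, (np.int64(71), np.int64(69), np.int64(66))), (233, (np.int64(70), np.int64(68), np.int64(66))), (234, (np.int64(72), np.int64(70), np.int64(68))), (235, (np.int64(73), np.int64(71), np.int64(68))), (236, (np.i
[... 2417 characters left out ...]
02; 260 268 302; 
0 [np.float64(253.1), np.float64(337.1), np.float64(220.8), np.float64(239.4), np.float64(235.7), np.float64(225.2), np.float64(218.2)]
5 [np.float64(248.2), np.float64(337.2), np.float64(223.5), np.float64(243.4), np.float64(240.4), np.float64(231.6), np.float64(225.9)]
10 [np.float64(243.6), np.float64(336.8), np.float64(226.5), np.float64(247.5), np.float64(245.2), np.float64(238.0), np.float64(233.8)]
15 [np.float64(239.5), np.float64(336.0), np.float64(229.8), np.float64(251.8), np.float64(250.2), np.float64(244.7), np.float64(241.7)]
20 [np.float64(235.8), np.float64(334.8), np.float64(233.3), np.float64(256.2), np.float64(255.3), np.float64(251.4), np.float64(249.8)]
```

Run:
```python
from h import *
for n,u in(('w1',288),('w3',285)):
    a=cv2.imread(f'pics/{n}.png').astype(int)
    print(n,[(v,int(a[v,u-2:u+3].mean())) for v in list(range(222,262))+list(range(334,346))])
    for v in (229,230,231,232,233,234,235,236,240,252,256,280,300,320):
        g=a[v].mean(1);d=np.diff(g);print(v,'edges',[(int(k),int(d[k])) for k in range(265,312) if abs(d[k])>6])
```

```text
w1 [(222, 48), (223, 49), (224, 49), (225, 50), (226, 49), (227, 49), (228, 49), (229, 54), (230, 62), (231, 65), (232, 66), (233, 66), (234, 67), (235, 68), (236, 66), (237, 65), (238, 65), (239, 64), (240, 65), (241, 64), (242, 65), (243, 65), (244, 65), (245, 65), (246, 65), (247, 65), (248, 64), (249, 65), (250, 65), (251, 67), (252, 68), (253, 66), (254, 65), (255, 65), (256, 66), (257, 66), (258, 66), (259, 67), (260, 68), (261, 70), (334, 72), (335, 72), (336, 72), (337, 72), (338, 72), (339, 72), (340, 72), (341, 75), (342, 82), (343, 83), (344, 83), (345, 81)]
229 edges []
230 edges []
231 edges [(280, 7), (294, -7)]
232 edges [(279, 9), (295, -10)]
233 edges [(279, 10), (295, -11)]
234 edges [(279, 11), (295, -6), (296, -11)]
235 edges [(278, 6), (279, 10), (296, -11)]
236 edges [(279, 12), (296, -14)]
240 edges [(278, 8), (279, 8), (296, -9), (297, -8)]
252 edges [(272, 6), (273, 9), (300, -10), (301, -6)]
256 edges [(271, 7), (272, 11), (301, -13), (302, -8)]
280 edges [(277, 6), (278, 8), (298, -9)]
300 edges []
320 edges [(277, -9), (297, 7)]
w3 [(222, 49), (223, 49), (
[... 834 characters left out ...]

234 edges [(296, 11), (297, 53), (298, 6)]
235 edges [(297, 28), (306, 28)]
236 edges [(305, 11), (306, 50), (307, 8)]
240 edges [(305, 11), (306, 50), (307, 7)]
252 edges [(271, -6), (272, -28), (274, 21), (275, 9), (293, -11), (294, -24), (296, 30), (308, -7)]
256 edges [(271, -13), (272, -25), (273, 9), (274, 27), (293, -9), (294, -28), (296, 26), (297, 10), (308, -25), (309, -15)]
280 edges [(265, 12), (266, 8), (270, -36), (271, -8), (274, 14), (275, 28), (292, -6), (293, -27), (294, -10), (297, 15), (298, 27), (302, -9), (303, -15), (304, -11)]
300 edges [(274, 10), (275, 20), (293, -22), (294, -7)]
320 edges [(272, -6), (274, 7), (275, 30), (276, 7), (292, -12), (293, -27), (296, 6)]
```

Call:
drive_tool --increments '[[[-4.2,1.4,0],[0,0,0],0],[[0,0,0],[0,0,0],0],[[0,0,0],[0,0,0],0],[[0,0,0],[0,0,0],0]]'

```text
clock: 6.98
eef_pos: [0.4938, 0.0714, 0.1346]
tool_rot: [0.01, 1.0, 0.0, 0.0]
ft_force: [1.3, -0.9, -0.4]
grip_width: 0.0071
grasp_force: 58.7
```

Run:
```python
from h import *
w=camera('wrist');save(w,'w4.png');c=get_obs()['eef_pos'];a=w['image'].astype(int);print(c)
for v in range(206,236,2):
    g=a[v].mean(1);d=np.diff(g);print(v,'edges',[(int(k),int(d[k])) for k in range(255,306) if abs(d[k])>5])
print([(v,tuple(map(int,a[v,284:290].mean(0)))) for v in range(200,245)])
print('under',projf(w,(c[0],c[1],.09)),'foot',projf(w,(c[0],c[1],c[2]-.0386)),projf(w,(c[0]-.009,c[1],c[2]-.0386)))
b=cv2.imread('pics/w4.png')[180:280,230:335]
cv2.imwrite('pics/c4.png',cv2.resize(cv2.convertScaleAbs(b,alpha=2.2),(630,600),interpolation=cv2.INTER_CUBIC))
print('slot front x w2',atzf(w,282,200.8,.09))
```

```text
[0.49381801 0.07143413 0.13454132]
206 edges [(292, 12), (293, 56), (294, 7)]
208 edges [(292, 15), (293, 55), (294, 6)]
210 edges [(292, 13), (293, 57), (294, 6)]
212 edges [(293, 21), (295, 5), (296, 36), (297, 5)]
214 edges [(295, 12), (296, 55), (297, 8)]
216 edges [(295, 12), (296, 54), (297, 7)]
218 edges [(279, 6), (286, -5), (295, 13), (296, 53), (297, 7)]
220 edges [(277, -8), (279, 7), (280, 9), (285, -7), (286, -9), (288, 6), (289, 6), (295, 11), (296, 55), (297, 8)]
222 edges [(277, -10), (288, 9), (289, 5), (295, 12), (296, 55), (297, 7)]
224 edges [(277, -9), (278, -5), (288, 8), (289, 7), (295, 11), (296, 56), (297, 6)]
226 edges [(277, -8), (278, -7), (279, 8), (280, 6), (289, 5), (295, 13), (296, 54), (297, 7)]
228 edges [(277, -7), (278, -6), (279, 9), (280, 9), (295, 13), (296, 53), (297, 6)]
230 edges [(279, 8), (295, 12), (296, 53), (297, 7)]
232 edges [(295, 12), (296, 51), (297, 6)]
234 edges [(305, 12)]
[(200, (86, 71, 39)), (201, (86, 70, 38)), (202, (86, 70, 38)), (203, (85, 69, 37)), (204, (86, 69, 37)), (205, (87, 70, 39)), (206, (88, 71, 39)), (207, (88, 
[... 232 characters left out ...]
6, 43)), (219, (71, 63, 50)), (220, (68, 59, 48)), (221, (66, 54, 41)), (222, (65, 50, 35)), (223, (65, 49, 33)), (224, (65, 50, 33)), (225, (66, 51, 37)), (226, (67, 60, 54)), (227, (68, 64, 59)), (228, (69, 66, 60)), (229, (71, 67, 62)), (230, (70, 67, 63)), (231, (70, 67, 65)), (232, (70, 68, 66)), (233, (70, 68, 66)), (234, (72, 69, 67)), (235, (72, 70, 67)), (236, (72, 70, 67)), (237, (70, 69, 66)), (238, (69, 67, 65)), (239, (69, 67, 65)), (240, (69, 67, 65)), (241, (69, 67, 64)), (242, (69, 67, 65)), (243, (69, 67, 65)), (244, (69, 68, 65))]
under [284.41531554 228.73245787] foot [284.41132075 232.23531212] [284.10028351 218.00633081]
slot front x w2 [0.47593801 0.07035168 0.09      ]
```

View pics/c4.png

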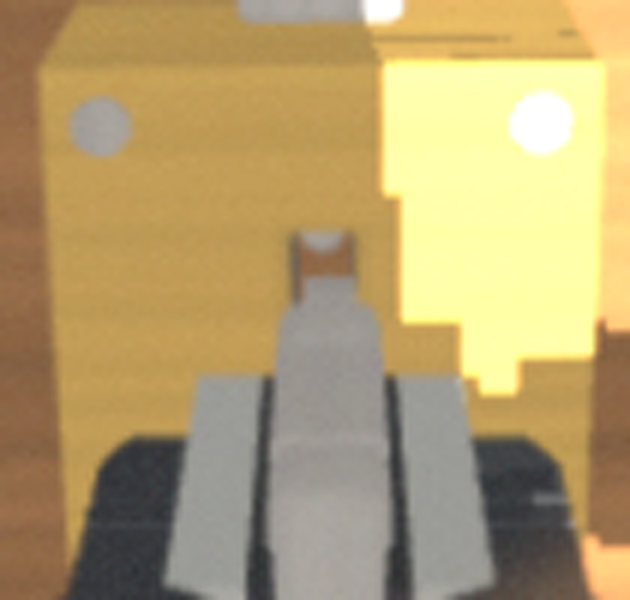

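The slot is at crop (293–356, 232+) and the bit at (302–355, 278+). The bit is about 0.4 mm too far in +y and slightly back. I'll correct that and descend gently.

Call:
drive_tool --increments '[[[-0.5,-0.4,0],[0,0,0],0],[[0,0,-3],[0,0,0],0],[[0,0,-3],[0,0,0],0],[[0,0,-2],[0,0,0],0],[[0,0,-2],[0,0,0],0],[[0,0,0],[0,0,0],0]]'

```text
clock: 7.53
eef_pos: [0.493, 0.0709, 0.124]
tool_rot: [0.01, 1.0, -0.0, -0.0]
ft_force: [-0.3, 0.1, 0.6]
grip_width: 0.0072
grasp_force: 59.1
```

Call:
drive_tool --increments '[[[0,0,-2],[0,0,0],0],[[0,0,-2],[0,0,0],0],[[0,0,0],[0,0,0],0]]'

```text
clock: 7.78
eef_pos: [0.4941, 0.071, 0.1227]
tool_rot: [0.01, 1.0, 0.0, 0.002]
ft_force: [-4.3, -0.8, 13.2]
grip_width: 0.0071
grasp_force: 61.0
```

Call:
drive_tool --increments '[[[0,0,-2],[0,0,0],0],[[0,0,-2],[0,0,0],0],[[0,0,0],[0,0,0],0]]'

```text
clock: 8.03
eef_pos: [0.4942, 0.0714, 0.118]
tool_rot: [0.01, 1.0, 0.001, 0.002]
ft_force: [1.0, 0.4, 1.6]
grip_width: 0.0071
grasp_force: 59.0
```

Past the first pins; continuing down.

Call:
drive_tool --increments '[[[0,0,-2],[0,0,0],0],[[0,0,-2],[0,0,0],0],[[0,0,-2],[0,0,0],0],[[0,0,-2],[0,0,0],0],[[0,0,0],[0,0,0],0]]'

```text
clock: 8.45
eef_pos: [0.4927, 0.0708, 0.1074]
tool_rot: [0.01, 1.0, -0.0, -0.001]
ft_force: [0.2, -0.2, -0.3]
grip_width: 0.007
grasp_force: 58.8
```

Call:
drive_tool --increments '[[[0,0,-2],[0,0,0],0],[[0,0,-2],[0,0,0],0],[[0,0,-2],[0,0,0],0],[[0,0,0],[0,0,0],0]]'

```text
clock: 8.78
eef_pos: [0.493, 0.0709, 0.1033]
tool_rot: [0.01, 1.0, -0.0, 0.0]
ft_force: [-3.3, -0.1, 9.6]
grip_width: 0.0072
grasp_force: 60.3
```

Call:
drive_tool --increments '[[[0,0,-1.5],[0,0,0],0],[[0,0,0],[0,0,0],0]]'

```text
clock: 8.95
eef_pos: [0.4931, 0.0708, 0.1032]
tool_rot: [0.01, 1.0, 0.0, 0.0]
ft_force: [-6.2, -1.6, 17.8]
grip_width: 0.0072
grasp_force: 61.7
```

Call:
drive_tool --increments '[[[0,0.3,0],[0,0,-5],0],[[0.1,0.4,0],[0,0,-7],0],[[0.1,0.4,0],[0,0,-7],0],[[0,0,0],[0,0,0],0]]'

```text
clock: 9.28
eef_pos: [0.494, 0.0723, 0.1033]
tool_rot: [0.177, 0.984, 0.001, 0.001]
ft_force: [-4.7, -0.4, 16.9]
grip_width: 0.0074
grasp_force: 61.1
```

Run:
```python
from h import *
o=get_obs();print(o['ft_force'],o['ft_torque'],o['joint_pos'],o['eef_pos'])
```

```text
[-4.69386762 -0.40920469 16.94761838] [-0.10639427  1.07543975 -0.01642201] [ 1.45157232e-01  3.32466907e-01 -2.20714435e-01  1.01504112e+00
  1.98882412e-04  5.00676444e-01] [0.49401287 0.07227848 0.10325485]
```

Call:
drive_tool --increments '[[[0.15,0.35,0],[0,0,-7],0],[[0.2,0.3,0],[0,0,-7],0],[[0.25,0.3,0],[0,0,-7],0],[[0.25,0.25,0],[0,0,-7],0],[[0,0,0],[0,0,0],0]]'

```text
clock: 9.7
eef_pos: [0.4952, 0.0739, 0.1033]
tool_rot: [0.41, 0.912, 0.001, 0.001]
ft_force: [-4.1, -0.2, 15.3]
grip_width: 0.0074
grasp_force: 61.0
```

Call:
drive_tool --increments '[[[0.3,0.2,0],[0,0,-7],0],[[0.3,0.2,0],[0,0,-7],0],[[0.35,0.1,0],[0,0,-7],0],[[0.35,0.1,0],[0,0,-7],0],[[0,0,0],[0,0,0],0]]'

```text
clock: 10.12
eef_pos: [0.497, 0.0749, 0.1033]
tool_rot: [0.618, 0.786, 0.002, 0.001]
ft_force: [-2.4, 1.3, 15.3]
grip_width: 0.0069
grasp_force: 60.8
```

Run:
```python
from h import *
o=get_obs();print(o['ft_force'],o['ft_torque'],o['eef_pos'],o['tool_rot'])
```

```text
[-2.39214867  1.30649663 15.25983843] [0.34944308 0.71237711 0.0552446 ] [0.49700249 0.07489695 0.10329858] [0.61794696 0.78621635 0.00216944 0.00083875]
```

Call:
drive_tool --increments '[[[0.35,0,0],[0,0,-7],0],[[0.35,0,0],[0,0,-7],0],[[0.3,0,0],[0,0,-6],0],[[0,0,0],[0,0,0],0],[[0,0,0],[0,0,0],0]]'

```text
clock: 10.53
eef_pos: [0.4984, 0.075, 0.1033]
tool_rot: [0.744, 0.668, 0.003, 0.001]
ft_force: [-0.8, 3.0, 12.4]
grip_width: 0.0072
grasp_force: 60.6
```

Run:
```python
from h import *
o=get_obs();print(o['ft_force'],o['ft_torque'],o['eef_pos'],o['tool_rot'],np.degrees(2*np.arctan2(o['tool_rot'][1],o['tool_rot'][0])))
w=camera('wrist');save(w,'w5.png')
t=camera('scene');save(t,'s5.png')
a=cv2.imread('pics/w5.png');b=cv2.imread('pics/s5.png')[200:260,270:350]
cv2.imwrite('pics/f5.png',np.hstack([a[:, 130:430],cv2.resize(b,(480,420),interpolation=cv2.INTER_CUBIC)]))
```

```text
[-0.82529263  3.0001699  12.41335883] [0.45643384 0.4579388  0.06168479] [0.49843696 0.07499724 0.10329075] [7.43804838e-01 6.68391196e-01 2.67277466e-03 6.54589969e-04] 83.88642517312539
```

View pics/f5.png

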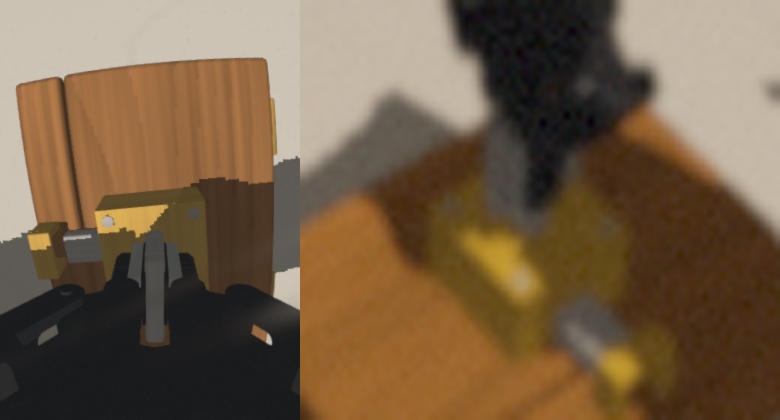

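The key has turned with the tool, and no bolt tip shows beyond the keeper any more. The turn is 94.8°, just under what's needed, so I'll turn a bit further to the stop and watch the torque.

Call:
drive_tool --increments '[[[0.1,0,0],[0,0,-3],0],[[0,0,0],[0,0,0],0],[[0,0,0],[0,0,0],0]]'

```text
clock: 10.88
eef_pos: [0.4986, 0.075, 0.1033]
tool_rot: [0.761, 0.649, 0.003, 0.001]
ft_force: [-1.7, 2.1, 12.5]
grip_width: 0.0074
grasp_force: 60.6
```

```bash
cat > m.py <<'E'
from h import *
o=get_obs();q=o['tool_rot'];print(o['ft_force'],o['ft_torque'],178.7-np.degrees(2*np.arctan2(q[1],q[0])),o['tau'][5],o['eef_pos'])
w=camera('wrist');a=w['image'].astype(int)
for v in (238,243,248,253): print(v,[tuple(map(int,a[v,u])) for u in range(184,236,3)])
E
python3 m.py
```

```text
[-1.73609534  2.14680092 12.54460195] [0.3396093  0.4686164  0.26548825] 97.77377929893733 0.30130667611956596 [0.49858736 0.07500326 0.10330115]
238 [(79, 64, 36), (70, 50, 34), (70, 51, 34), (68, 50, 34), (78, 73, 68), (80, 78, 74), (82, 79, 76), (86, 84, 81), (96, 93, 90), (108, 104, 101), (124, 119, 114), (140, 135, 129), (147, 142, 135), (79, 77, 74), (80, 77, 73), (94, 77, 43), (93, 75, 42), (92, 74, 41)]
243 [(69, 50, 34), (68, 50, 33), (71, 51, 35), (84, 69, 58), (180, 173, 164), (155, 150, 143), (148, 143, 136), (102, 99, 95), (95, 93, 88), (90, 87, 84), (81, 79, 76), (80, 77, 75), (80, 78, 75), (81, 78, 77), (81, 79, 76), (92, 76, 46), (93, 75, 41), (92, 75, 41)]
248 [(67, 50, 34), (69, 50, 33), (70, 51, 36), (70, 50, 33), (77, 75, 72), (79, 77, 74), (80, 77, 74), (79, 77, 74), (79, 76, 73), (79, 77, 75), (79, 77, 74), (80, 78, 75), (80, 78, 75), (81, 79, 77), (81, 79, 77), (83, 79, 74), (94, 77, 42), (92, 74, 41)]
253 [(79, 63, 38), (69, 49, 34), (69, 49, 33), (69, 50, 34), (71, 59, 48), (81, 78, 75), (80, 79, 76), (81, 80, 76), (81, 78, 76), (81, 79, 76), (80, 78, 75), (79, 77, 75), (79, 78, 74), (80, 78, 75), (79, 77, 75), (80, 77, 75), (94, 76, 42), (92, 75, 41)]
```

Call:
drive_tool --increments '[[[0,0,0],[0,0,-0.5],0],[[0,0,0],[0,0,0],0],[[0,0,0],[0,0,0],0],[[0,0,0],[0,0,0],0],[[0,0,0],[0,0,0],0],[[0,0,0],[0,0,0],0],[[0,0,0],[0,0,0],0],[[0,0,0],[0,0,0],0]]'

```text
clock: 11.6
eef_pos: [0.4987, 0.075, 0.1033]
tool_rot: [0.764, 0.646, 0.003, 0.001]
ft_force: [-1.5, 2.3, 12.7]
grip_width: 0.0071
grasp_force: 60.7
```

```bash
python3 m.py | head -3 | cut -c1-300; python3 -c "
from workcell import job_done;print(job_done())"
```

```text
[-1.5065934   2.30242983 12.74406713] [0.38787866 0.36273674 0.38633981] 98.26428532265967 0.3426552750170231 [0.49865211 0.07497252 0.10329059]
238 [(79, 64, 35), (71, 52, 35), (70, 52, 34), (67, 49, 33), (75, 67, 59), (78, 76, 73), (79, 77, 75), (80, 78, 75), (83, 81, 78), (88, 87, 83), (100, 97, 93), (102, 99, 95), (132, 127, 122), (79, 76, 74), (80, 77, 73), (94, 76, 41), (93, 75, 42), (92, 74, 41)]
243 [(69, 50, 32), (69, 50, 35), (69, 48, 32), (82, 68, 57), (177, 171, 162), (177, 171, 162), (179, 173, 163), (153, 148, 141), (140, 136, 129), (96, 94, 90), (96, 93, 89), (82, 79, 76), (81, 79, 77), (82, 79, 76), (81, 79, 76), (93, 76, 44), (93, 75, 41), (92, 74, 40)]
the job is handed in; nothing more can be done
None
```

The rectangular-bowed key is fully seated in the chest lock and held turned a quarter clockwise against the stop, with the bolt drawn clear of the keeper; the job was handed in at about 11.7 s.

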